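# Mount a toroidal transformer on its chassis stud

### The arm

A 7-joint arm with a two-finger parallel gripper is mounted at the origin on the work surface. World frame = base frame: x ahead of the robot, y to its left, z up, the work surface at z = 0. Lengths are in m, angles in rad, forces in N, time in s.
With the tool pointing down it reaches from about 0.425 to 0.925 m from the base axis. Payload 6.8 kg.
Tool frame: the origin (TCP) lies between the finger pads; the fingertips stand 22 mm ahead of it and the grasp point (between the pads) lies 3 mm ahead of it; z points along the fingers, y is the line along which they close (so a half turn about z gives the same grasp; the last joint's range is limited). The gripper opens to 85 mm and grips with 20 to 120 N. Pads are 22 mm wide; open, the fingers measure 114 mm over their backs; the gripper's body (76 mm by 85 mm) begins 54 mm behind the grasp point. The pads swing forward as they close: fully open they stand 13 mm farther back than shut.
Start: joints at [1.141, 0.477, 0.022, 1.555, -0.011, 1.109, -0.083], TCP at [0.213, -0.64, 0.253] pointing down, gripper open.
Joint ranges: [-2.96, 2.96], [-0.34, 2.1], [-1.41, 1.46], [0.24, 2.44], [-1.37, 4.51], [0.17, 1.92], [-2.96, 2.96]. Speed limits (rad/s): [2.39, 2.39, 3.14, 3.14, 3.14, 3.14, 3.14].

### API

Orientations are given as a unit quaternion [w, x, y, z].
In Python, from station import bot gives the robot as it stands.
- The arm moves only by the tool servo_tool, never from a script. Its argument "motion" is a list that holds one entry, the list of rows, each a list of 5 numbers: the opening, from 0 (shut) to 1 (fully open), then the shift along the world's x, y, z each as a share of 0.04 m, from -1 to 1, then the turn about the world's z as a share of 0.12 rad, from -1 to 1. A call has 1 to 20 rows; each row shifts and turns the commanded pose from where the row before left it; what a row does not reach is not made up. A row lasts 1/10 s, in which the tool goes at most 50 mm and 8.59 degrees, less where a joint would pass 70% of its speed; a pose out of reach is approached as far as the arm can. A call with a number of a shift or a turn outside -1 to 1 is refused whole. A call with a gripper value outside its range is refused whole. The fingers move at their own pace and stop on an object; "newtons" is the grip in N (left out, the last holds). Time passes only in rows, so rows that do not move let the fingers close. It gives the time, the measured TCP pose, the force, the opening and the grip force at its end, in the units of the state.
- bot.get_obs(): the state, without advancing time (a new reading comes with each control period).
- bot.read_camera(name): name is "scene" or "top" or "wrist"; returns (picture, depth): 480x640x3 uint8, red, green, blue; 480x640 float32, m along the optical axis (not along the pixel's ray), 0 where there is no reading.
- bot.get_calibration(name): a dict with "fovy" (degrees; the focal length in pixels is half the picture's height over the tangent of half this angle, whatever the lens; pixels are square), "cx", "cy" (the principal point, pixels), "view" (4x4, takes a point from world to camera coordinates). Camera axes: x right, y down, z forward; pixel columns grow to the right and rows downward; lengths in m; the calibration is good to about 2 mm. A picture is of the moment at which its call begins: read the wrist's pose just before it. get_calibration takes no time and is no camera call; for the wrist camera it gives the pose at the moment of the call.
- bot.hand_in(): hands the job in; it is judged then, once.
The state is a dict: "t": time; "q": joint angles; "joint_vel": joint speeds; "joint_torque": joint torques, N m; "eef_pos": TCP position; "tool_rot": TCP orientation; "contact_force": force on the tool from outside, world axes, zero at the start; "torque": the same for the moment, N m; "gripper_width": opening from 0.0 (shut) to 1.0 (fully open); "grasp_force": force on a finger pad.
Only numpy, scipy, OpenCV 4.12 (cv2) and the standard library are available. Lean on these libraries where they do the work, as an engineer would, in place of code of your own. Each camera call takes 0.05 s, during which the arm holds its last target. There are 200 camera calls.

### The job

Build up the transformer mounting on the chassis plate: over the upright stud put the rubber pad first, then the larger of the two copper transformers, then the flat steel disc, then the brass nut (just slip it on, no turning), each lying flat on the one below. Lower the transformer onto the pad rather than dropping it, and leave the smaller spare transformer and the flux bottle where they stand.

Things in the scene. Friction and masses are not known exactly. Their poses are not given: they have to be found in the camera images.
- chassis: Fixed aluminium plate, 10 mm thick, with a plain upright steel stud of diameter 10 mm, its top 66 mm above the table (56 above the plate), the last 6 mm tapering to 5 mm. Origin: on the stud's axis at table height, z up. The plate spans x -55 to +80, y -55 to +55 mm; on it a black terminal strip, 14 x 80 mm, 14 mm high, centred at x +70 mm.
- pad: Loose flat black rubber ring, outer diameter 52 mm, hole 22 mm, 14 mm thick, 30 g; lies flat on the table. Origin: centre of its underside, z up.
- transformer: Loose larger copper-wound ring (toroidal transformer), outer diameter 60 mm, hole 23 mm, 20 mm high, 300 g; lies flat. Origin: centre of its underside, z up.
- flange: Loose plain steel disc with a hole (clamp washer), outer diameter 42 mm, hole 17 mm, 12 mm thick, 60 g; lies flat. Origin: centre of its underside, z up.
- nut: Loose ribbed brass round nut, outer diameter 32 mm (34 mm over its ribs, which are for looks and cannot be felt), smooth through hole 15 mm, 20 mm high, 50 g; stands flat. Slips over the stud without turning. Origin: centre of its underside, z up.
- spare: Loose smaller copper-wound ring, outer diameter 44 mm, hole 18 mm, 15 mm high, 130 g; not wanted, stays where it is. Origin: centre of its underside, z up.
- flux_bottle: Loose amber bottle with a narrow spout, diameter 36 mm, 78 mm high, 120 g; stands upright among the parts and stays there. Origin: centre of its underside, z up.
- sponge_tray: Fixed black tray 110 x 100 mm, 30 mm high, with a yellow sponge in it; only in the way. Origin: centre of its underside, z up.
Not all that is in view belongs to the job. Leave any pink or red look-alike of the transformer alone.

How it is judged:
By the outcome, as a careful person would: the job done as asked, in the order asked, and still so for the second after the job is handed in, with the robot touching nothing.
It also fails if it takes over 88 s, if anything falls off the work surface, if the arm or the gripper's body presses on something with over 40 N, if the wrist force passes 120 N, or if a joint passes its speed limit or range.

## Working session

There is one attempt and no reset: what is moved stays moved. The work goes in short steps, Python scripts to look and compute and a tool call to move; the robot and the scene stay as the last step left them, time stands still between calls to the robot, and variables do not carry over. Pictures are saved under pics/ and viewed, at most 14 in all, crops included, and the job is handed in when it is done.

Besides the shell and the picture viewer there is one more tool, called after "Emit:" by a JSON object that holds its "method" and its "body", one argument or row to a line. servo_tool: Moves the arm, as the interface text tells. Shift numbers are shares of 0.04 m and turn numbers shares of 0.12 rad, none past 1 either way. Its arguments: {"type":"object","properties":{"motion":{"type":"array"},"newtons":{"type":"number"}},"required":["motion"]}

```bash
mkdir -p pics; cat > h.py <<'E'
import numpy as np, cv2
from station import bot
def cam(n):
    c=bot.get_calibration(n); p,d=bot.read_camera(n); return p,d,c
def pts(d,c):
    f=240/np.tan(np.radians(c['fovy'])/2); v,u=np.mgrid[:480,:640]
    P=np.stack([(u-c['cx'])/f*d,(v-c['cy'])/f*d,d],-1)
    M=np.linalg.inv(np.array(c['view'])); W=P@M[:3,:3].T+M[:3,3]; W[d<=0]=np.nan; return W
def ray(u,v,c,z):
    f=240/np.tan(np.radians(c['fovy'])/2); M=np.linalg.inv(np.array(c['view']))
    r=M[:3,:3]@np.array([(u-c['cx'])/f,(v-c['cy'])/f,1]); o=M[:3,3]; return o+r*(z-o[2])/r[2]
E
python3 - <<'E'
from h import *
for n in ['top','scene']:
    p,d,c=cam(n); cv2.imwrite(f'pics/{n}0.png',p[...,::-1]); np.savez(f'{n}0.npz',p=p,d=d,**{k:c[k] for k in c})
    print(n,c, (d>0).mean())
o=bot.get_obs();print({k:np.round(v,3) for k,v in o.items()})
E
```

```text
top {'fovy': 47.4347143909119, 'cx': 306.88750673867855, 'cy': 238.830505564094, 'view': array([[ 0.18666785, -0.98239466,  0.00747351, -0.08845684],
       [-0.95743313, -0.18361919, -0.22272359,  0.54232017],
       [ 0.22017474,  0.03441995, -0.97485299,  0.89003091],
       [ 0.        ,  0.        ,  0.        ,  1.        ]])} 0.996162109375
scene {'fovy': 47.902446668483236, 'cx': 309.5209184794012, 'cy': 238.41277368738028, 'view': array([[ 0.24207405,  0.9701498 , -0.01447511, -0.12147642],
       [ 0.61897304, -0.16590192, -0.76769064, -0.32226418],
       [-0.74717637,  0.17687828, -0.64065712,  1.28868099],
       [ 0.        ,  0.        ,  0.        ,  1.        ]])} 0.9959375
{'t': np.float64(0.1), 'q': array([ 1.141,  0.478,  0.022,  1.556, -0.012,  1.109, -0.083]), 'joint_vel': array([-0.001, -0.003, -0.001, -0.001,  0.001,  0.001,  0.001]), 'joint_torque': array([ 5.0000e-03, -5.9775e+01,  1.6130e+00, -2.8195e+01,  1.3000e-02,
        5.0000e-03,  0.0000e+00]), 'eef_pos': array([ 0.213, -0.64 ,  0.252]), 'tool_rot': array([-0.001,  0.987,  0.16 , -0.   ]), 'contact_force': array([-0.566, -0.284,  0.585]), 'torque': array([ 0.037, -0.003, -0.014]), 'grasp_force': np.float64(0.0), 'gripper_width': np.float64(1.001)}
```

View pics/top0.png

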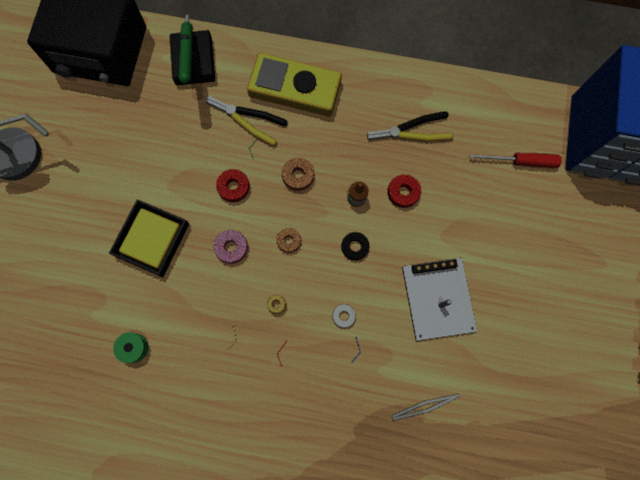

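View pics/scene0.png

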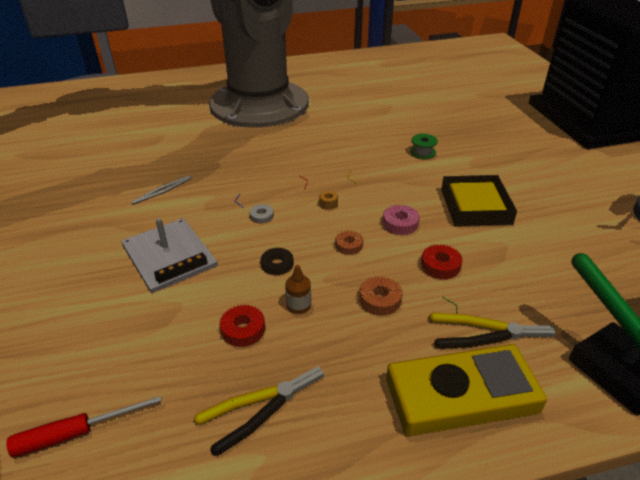

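The top view shows the pad at (355,246), large transformer at (298,174), flange at (344,316), nut at (277,304), spare at (289,240), bottle at (358,193), and stud at about (444,304). The scene view agrees; the red and pink rings are decoys.

```bash
cat > m.py <<'E'
from h import *
H=dict(pad=(.014,.052),transformer=(.020,.060),flange=(.012,.042),nut=(.020,.032),spare=(.015,.044))
G=dict(top=dict(pad=(355,246),transformer=(298,174),flange=(344,316),nut=(277,304),spare=(289,240)),
 scene=dict(pad=(277,261),transformer=(381,295),flange=(262,214),nut=(329,200),spare=(349,242)))
for n in G:
    c=dict(np.load(f'{n}0.npz')); p,d=c['p'],c['d']; W=pts(d,c)
    print(n,'table z', np.nanmedian(W[300:340,180:260,2]) if n=='top' else np.nanmedian(W[220:300,0:100,2]))
    for k,(h,D) in H.items():
        g=ray(*G[n][k],c,h)
        r=np.linalg.norm(W[...,:2]-g[:2],axis=-1)
        m=((r<.045)&(W[...,2]>h*.65)).astype(np.uint8)
        nn,l,s,ce=cv2.connectedComponentsWithStats(m)
        i=min([j for j in range(1,nn) if s[j,4]>40],key=lambda j:np.hypot(*(ce[j]-G[n][k])))
        w=W[l==i]; (x,y),R=cv2.minEnclosingCircle(w[:,:2].astype(np.float32))
        print(n,k,np.round([x,y],4),'R',round(R,4),'z',np.round(np.percentile(w[:,2],[10,50,90]),4),s[i,4],'mean',np.round(w[:,:2].mean(0),4))
c=dict(np.load('top0.npz')); W=pts(c['d'],c)
for lo,hi,nm in [(.03,.08,'stud')]:
    g=ray(444,302,c,.04); m=(np.linalg.norm(W[...,:2]-g[:2],axis=-1)<.05)&(W[...,2]>.02)
    v,u=np.nonzero(m); print([(a,b,*np.round(W[b,a],3)) for a,b in zip(u,v)][:200:2])
E
python3 m.py
python3 - <<'E'
import cv2
a=cv2.imread('pics/top0.png')[245:350,390:490]; b=cv2.imread('pics/scene0.png')[205:300,110:225]
o=[cv2.resize(x,(400,400),interpolation=2) for x in(a,b)]
cv2.imwrite('pics/st.png',cv2.hconcat(o))
E
```

```text
top table z 0.0002485053291076955
top pad [ 0.5656 -0.0712] R 0.0262 z [0.012  0.0143 0.0164] 507 mean [ 0.565  -0.0714]
top transformer [0.681 0.058] R 0.031 z [0.0174 0.0202 0.0225] 710 mean [0.6799 0.0581]
top flange [ 0.4361 -0.0735] R 0.0211 z [0.0099 0.0122 0.0144] 366 mean [ 0.4358 -0.073 ]
top nut [0.4331 0.0492] R 0.017 z [0.0177 0.0201 0.0226] 214 mean [0.4329 0.049 ]
top spare [0.5526 0.0504] R 0.0229 z [0.0126 0.0154 0.0176] 394 mean [0.5524 0.0503]
scene table z -0.0004710745655311377
scene pad [ 0.569  -0.0696] R 0.0277 z [0.0113 0.0135 0.0149] 535 mean [ 0.5705 -0.0698]
scene transformer [0.6828 0.0597] R 0.0319 z [0.0166 0.0199 0.0212] 1033 mean [0.6867 0.059 ]
scene flange [ 0.4378 -0.0719] R 0.0225 z [0.0093 0.0115 0.013 ] 267 mean [ 0.4406 -0.0717]
scene nut [0.4359 0.0505] R 0.0176 z [0.015  0.0188 0.0209] 193 mean [0.4384 0.0503]
scene spare [0.554  0.0517] R 0.0243 z [0.0119 0.0148 0.0161] 409 mean [0.5574 0.0516]
[(np.int64(446), np.int64(299), np.float64(0.491), np.float64(-0.238), np.float64(0.061)), (np.int64(448), np.int64(299), np.float64(0.492), np.float6
[... 1931 characters left out ...]
 np.int64(304), np.float64(0.482), np.float64(-0.237), np.float64(0.059)), (np.int64(447), np.int64(304), np.float64(0.483), np.float64(-0.241), np.float64(0.06)), (np.int64(439), np.int64(305), np.float64(0.484), np.float64(-0.236), np.float64(0.02)), (np.int64(441), np.int64(305), np.float64(0.484), np.float64(-0.238), np.float64(0.03)), (np.int64(443), np.int64(305), np.float64(0.483), np.float64(-0.239), np.float64(0.041)), (np.int64(445), np.int64(305), np.float64(0.482), np.float64(-0.24), np.float64(0.048)), (np.int64(441), np.int64(306), np.float64(0.483), np.float64(-0.239), np.float64(0.023)), (np.int64(443), np.int64(306), np.float64(0.482), np.float64(-0.241), np.float64(0.032))]
```

View pics/st.png

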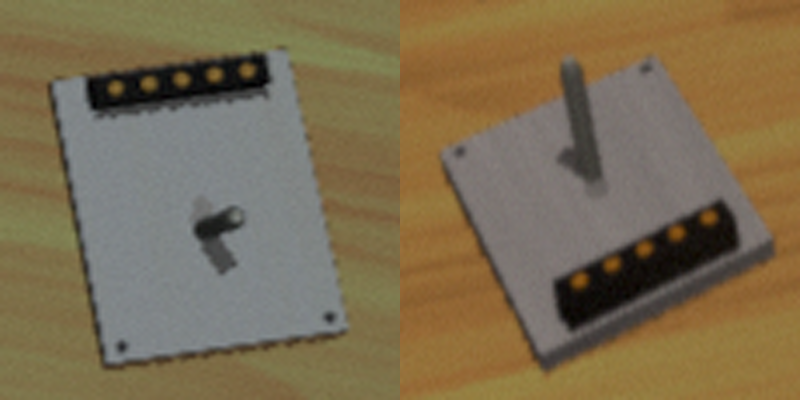

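```bash
python3 - <<'E'
from h import *
T=dict(np.load('top0.npz'));S=dict(np.load('scene0.npz'))
for (a,b,z) in [((448.7,300.9),(158.9,220.5),.066),((441.3,305.4),(165.2,248.2),.010)]:
    print(z,np.round(ray(*a,T,z),4),np.round(ray(*b,S,z),4))
# plate mask
W=pts(T['d'],T); p=T['p'].astype(int); m=((W[...,2]>.005)&(W[...,2]<.03)&(np.abs(W[...,0]-.5)<.13)&(np.abs(W[...,1]+.24)<.1)).astype(np.uint8)
n,l,s,_=cv2.connectedComponentsWithStats(m); i=1+s[1:,4].argmax(); w=W[l==i][:,:2].astype(np.float32)
print(cv2.minAreaRect(w),s[i])
b=cv2.boxPoints(cv2.minAreaRect(w));print(b)
E
```

```text
0.066 [ 0.4876 -0.2412  0.066 ] [ 0.4942 -0.2371  0.066 ]
0.01 [ 0.4861 -0.2428  0.01  ] [ 0.4948 -0.2378  0.01  ]
((0.4985833764076233, -0.23776665329933167), (0.13731826841831207, 0.1134578213095665), 18.735919952392578) [ 402  258   75   82 4549]
[[ 0.41534084 -0.20609763]
 [ 0.45178428 -0.31354323]
 [ 0.5818259  -0.26943567]
 [ 0.5453825  -0.16199008]]
```

Emit:
{"method": "servo_tool", "body": {
  "motion": [
    [[1, 0.5, 0.8, 0, 0], [1, 0.5, 0.8, 0, 0], [1, 0.5, 0.8, 0, 0], [1, 0.5, 0.8, 0, 0], [1, 0.5, 0.8, 0, 0], [1, 0.5, 0.8, 0, 0], [1, 0.5, 0.8, 0, 0], [1, 0.5, 0.8, 0, 0], [1, 0.5, 0.8, 0, 0], [1, 0.5, 0.8, 0, 0], [1, 0.5, 0.8, 0, 0], [1, 0.5, 0.8, 0, 0], [1, 0.25, 0.4, 0, 0], [1, 0, 0, 0, 0], [1, 0, 0, 0, 0]]
  ]
}}

```text
t: 1.6
eef_pos: [0.463, -0.2407, 0.253]
tool_rot: [0.0, 0.987, 0.16, -0.0]
contact_force: [-0.9, 0.0, 0.1]
gripper_width: 1.004
grasp_force: 0.0
```

```bash
python3 - <<'E'
from h import *
p,d,c=cam('wrist'); cv2.imwrite('pics/w0.png',p[...,::-1]); np.savez('w0.npz',p=p,d=d,**c)
W=pts(d,c); M=np.linalg.inv(c['view']);print(np.round(M,3),c['fovy'])
print('plate z',np.nanmedian(W[200:280,280:360],axis=(0,1)))
m=(W[...,2]>.055)&(W[...,2]<.072)
print(m.sum(), np.nanmedian(W[m],axis=0))
m=(W[...,2]>.03)&(W[...,2]<.072);print(m.sum(), np.nanmedian(W[m],axis=0))
E
```

```text
[[ 0.317 -0.91  -0.268  0.531]
 [-0.948 -0.304 -0.09  -0.219]
 [ 0.     0.282 -0.959  0.373]
 [ 0.     0.     0.     1.   ]] 58.503134620221296
plate z [ 4.29705009e-01 -2.60363145e-01  1.04814694e-05]
150 [ 0.48884645 -0.24043613  0.06253343]
198 [ 0.48976924 -0.24003832  0.06127235]
```

View pics/w0.png

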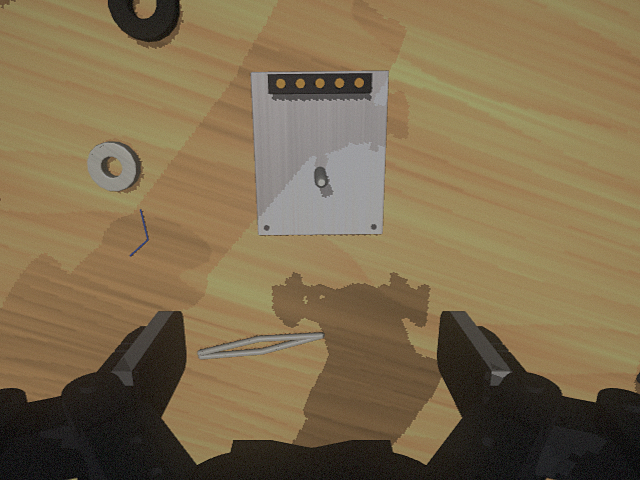

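Wrist view: plate at about (320,150), stud at (320,178), flange at (115,166), and pad at the top edge (145,5). The tool is already aligned with the plate's y axis. I'll move to see all the rings.

Emit:
{"method": "servo_tool", "body": {
  "motion": [
    [[1, 0.3, 0.9, 0, 0], [1, 0.3, 0.9, 0, 0], [1, 0.3, 0.9, 0, 0], [1, 0.3, 0.9, 0, 0], [1, 0.3, 0.9, 0, 0], [1, 0.2, 0.5, 0, 0], [1, 0, 0, 0, 0], [1, 0, 0, 0, 0]]
  ]
}}

```text
t: 2.45
eef_pos: [0.5311, -0.0421, 0.253]
tool_rot: [0.0, 0.987, 0.159, -0.0]
contact_force: [-0.6, -1.0, -0.4]
gripper_width: 1.002
grasp_force: 0.0
```

```bash
python3 - <<'E'
from h import *
p,d,c=cam('wrist'); cv2.imwrite('pics/w1.png',p[...,::-1])
W=pts(d,c); o=bot.get_obs(); print(o['eef_pos'])
E0=dict(pad=(.5656,-.0712,.014,.026),transformer=(.681,.058,.02,.03),flange=(.4361,-.0735,.012,.021),nut=(.4331,.0492,.02,.016),spare=(.5526,.0504,.015,.022),bottle=(.64,-.07,.06,.01))
for k,(x,y,h,R) in E0.items():
    m=((np.hypot(W[...,0]-x,W[...,1]-y)<R+.015)&(W[...,2]>h*.75)).astype(np.uint8)
    if m.sum()<50: print(k,'unseen');continue
    w=W[m>0]; (a,b),r=cv2.minEnclosingCircle(w[:,:2].astype(np.float32))
    cn=max(cv2.findContours(m,0,1)[0],key=cv2.contourArea); (u,v),_,_=cv2.fitEllipse(cn)
    print(k,np.round([a,b,r],4),'ell',np.round(ray(u,v,c,h),4)[:2],m.sum(),np.round(np.nanmedian(w[:,2]),4),(int(u),int(v)))
E
```

```text
[ 0.53098516 -0.04275542  0.2530514 ]
pad [ 0.5551 -0.0728  0.0374] ell [ 0.3745 -0.2483] 29050 0.2972 (457, 412)
transformer [0.6605 0.0513 0.0197] ell [0.6571 0.0495] 440 0.0192 (245, 4)
flange [ 0.4373 -0.0735  0.0209] ell [ 0.4384 -0.0731] 1190 0.011 (310, 305)
nut [0.4341 0.0488 0.0174] ell [0.4359 0.0482] 864 0.0187 (178, 271)
spare [0.5537 0.0502 0.0229] ell [0.5545 0.0499] 2024 0.0144 (211, 139)
bottle [ 0.6553 -0.0623  0.0162] ell [ 0.6533 -0.0604] 1056 0.0508 (392, 53)
```

View pics/w1.png

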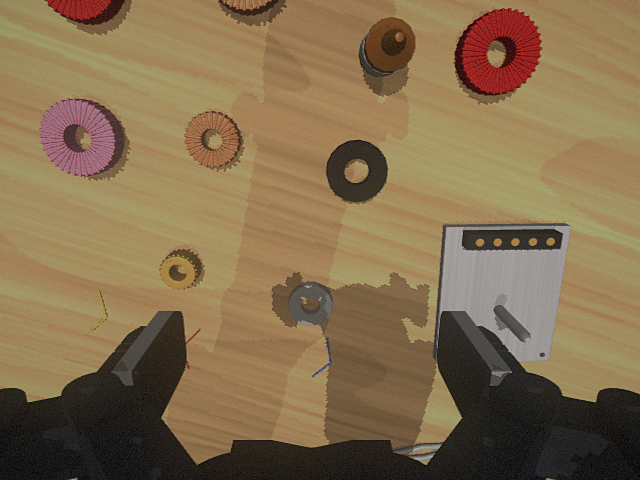

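Pad at (357,171), flange at (310,303), nut at (181,269), spare at (213,139), bottle at (388,47). The top and wrist cameras agree to about 1 mm, so I'll grasp the pad at (0.566,-0.071).

Emit:
{"method": "servo_tool", "body": {
  "motion": [
    [[1, 0.18, -0.16, -0.9, 0], [1, 0.18, -0.16, -0.9, 0], [1, 0.18, -0.16, -0.9, 0], [1, 0.18, -0.16, -0.9, 0], [1, 0.16, -0.15, -0.9, 0], [1, 0, 0, -0.6, 0], [1, 0, 0, -0.4, 0], [1, 0, 0, -0.2, 0], [1, 0, 0, 0, 0], [0, 0, 0, 0, 0], [0, 0, 0, 0, 0], [0, 0, 0, 0, 0], [0, 0, 0, 0, 0], [0, 0, 0, 0, 0], [0, 0, 0, 0, 0]]
  ],
  "newtons": 30
}}

```text
t: 4.0
eef_pos: [0.5676, -0.072, 0.0271]
tool_rot: [0.0, 0.987, 0.16, 0.001]
contact_force: [-2.5, -0.1, 9.6]
gripper_width: 0.59
grasp_force: 29.6
```

Emit:
{"method": "servo_tool", "body": {
  "motion": [
    [[0, 0, 0, 0.7, 0], [0, 0, 0, 1, 0], [0, 0, 0, 1, 0], [0, -0.38, -0.84, 0, 0], [0, -0.38, -0.84, 0, 0], [0, -0.38, -0.84, 0, 0], [0, -0.38, -0.84, 0, 0], [0, -0.38, -0.84, 0, 0], [0, 0, 0, 0, 0], [0, 0, 0, 0, 0]]
  ]
}}

```text
t: 5.0
eef_pos: [0.4905, -0.2408, 0.134]
tool_rot: [0.0, 0.987, 0.159, 0.0]
contact_force: [1.5, -0.7, -0.4]
gripper_width: 0.587
grasp_force: 31.2
```

```bash
python3 - <<'E'
from h import *
o=bot.get_obs(); p,d,c=cam('wrist'); cv2.imwrite('pics/w2.png',p[...,::-1]); np.savez('w2.npz',p=p,d=d,**c)
print(o['eef_pos'],o['contact_force'])
W=pts(d,c); m=(W[...,2]>.055)&(W[...,2]<.072)&(np.hypot(W[...,0]-.488,W[...,1]+.241)<.02); print(m.sum(),np.nanmedian(W[m],axis=0))
E
```

```text
[ 0.49047695 -0.24080487  0.13396931] [ 1.53036912 -0.74872214 -0.43556893]
0 [nan nan nan]
  return np.nanmean(a, axis, out=out, keepdims=keepdims)
```

View pics/w2.png

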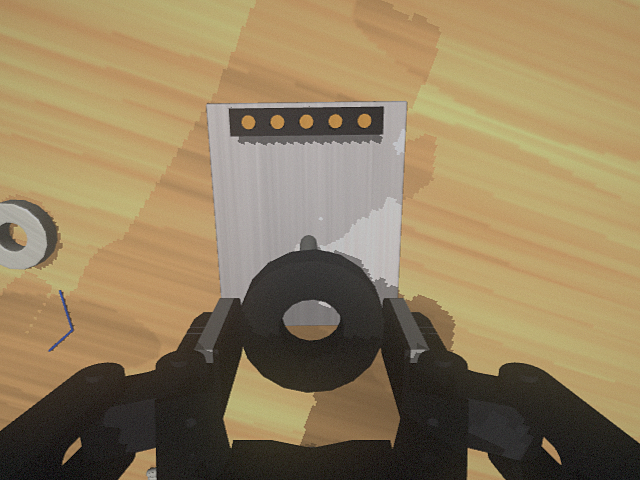

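The pad is held at about (313,318) and the stud tip peeks out behind it at (308,238). I'll measure the held pad's centre.

```bash
cat > held.py <<'E'
from h import *
import sys
def held(p,d,c,tcp,zlo,zhi,R):
    W=pts(d,c); ax=np.array([np.cos(.32),np.sin(.32)]); q=W[...,:2]-tcp[:2]; a=q@ax; b=q@np.array([-ax[1],ax[0]])
    m=(W[...,2]>zlo)&(W[...,2]<zhi)&(np.abs(b)<R)&(np.abs(a)<.05)
    z=np.nanpercentile(W[m][:,2],90); t=m&(W[...,2]>z-.006)
    # chord strip extents along a, excluding finger zone
    s=t&(np.abs(b)<.006); print('n',t.sum(),'top z',z,'a-extent of held part',np.percentile(a[s],[1,99]),'mid',np.percentile(a[s],[1,99]).mean())
E
python3 - <<'E'
from held import *
f=dict(np.load('w2.npz')); tcp=np.array([.4905,-.2408,.134])
held(f['p'],f['d'],f,tcp,.09,.15,.024)
print('stud tip',ray(308,240,f,.066))
E
```

```text
n 13071 top z 0.1204726818467837 a-extent of held part [-0.02542699  0.02475466] mid -0.0003361662054859934
stud tip [ 0.50529946 -0.23515244  0.066     ]
```

Emit:
{"method": "servo_tool", "body": {
  "motion": [
    [[0, -0.05, 0, 0, 0], [0, 0, 0, -0.7, 0], [0, 0, 0, -0.6, 0], [0, 0, 0, -0.4, 0], [0, 0, 0, -0.3, 0], [0, 0, 0, -0.2, 0], [0, 0, 0, -0.12, 0], [0, 0, 0, 0, 0], [0, 0, 0, 0, 0]]
  ]
}}

```text
t: 5.95
eef_pos: [0.4891, -0.2401, 0.041]
tool_rot: [0.0, 0.987, 0.16, 0.0]
contact_force: [-0.5, -0.1, 0.4]
gripper_width: 0.588
grasp_force: 31.2
```

Emit:
{"method": "servo_tool", "body": {
  "motion": [
    [[0, 0, 0, -0.06, 0], [0, 0, 0, -0.02, 0], [0, 0, 0, 0, 0], [0.7, 0, 0, 0.03, 0], [0.9, 0, 0, 0.05, 0], [1, 0, 0, 0, 0], [1, 0, 0, 0.5, 0], [1, 0, 0, 1, 0], [1, 0, 0, 1, 0], [1, -0.3, 0, 0.5, 0], [1, -0.5, 0, 0.5, 0], [1, -0.5, 0, 0, 0], [1, 0, 0, 0, 0]]
  ]
}}

```text
t: 7.25
eef_pos: [0.4344, -0.2405, 0.181]
tool_rot: [0.0, 0.987, 0.159, -0.001]
contact_force: [0.1, 0.1, -0.1]
gripper_width: 1.003
grasp_force: 0.0
```

```bash
python3 - <<'E'
from h import *
o=bot.get_obs(); p,d,c=cam('wrist'); cv2.imwrite('pics/w3.png',p[...,::-1])
print(o['eef_pos'],o['contact_force'])
W=pts(d,c); r=np.hypot(W[...,0]-.488,W[...,1]+.241)
m=(W[...,2]>.055)&(W[...,2]<.072)&(r<.02); print(m.sum(),np.nanmedian(W[m],axis=0))
m=(W[...,2]>.021)&(W[...,2]<.028)&(r<.045); w=W[m]; print(m.sum(),cv2.minEnclosingCircle(w[:,:2].astype(np.float32)),np.percentile(w[:,2],[5,50,95]))
E
```

```text
[ 0.43438894 -0.24051257  0.18103484] [ 0.06462972  0.14587983 -0.05864059]
255 [ 0.48827116 -0.24019232  0.06278967]
4221 ((0.4879203736782074, -0.24094930291175842), 0.025889338925480843) [0.02186381 0.02314859 0.02434054]
```

View pics/w3.png

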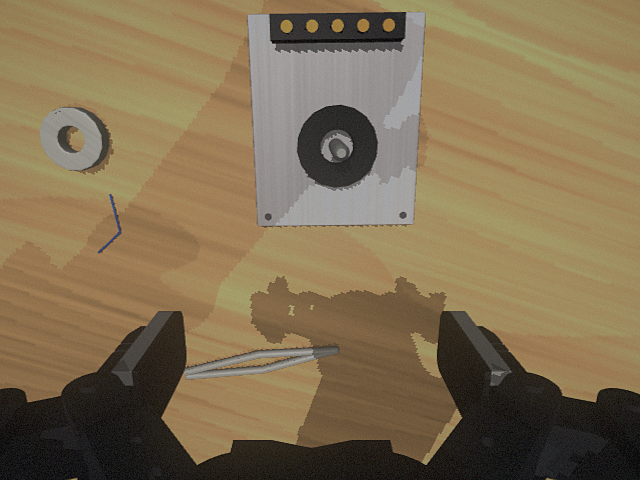

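The pad lies flat and centred on the stud at (338,147). Next I'll look at the transformer.

Emit:
{"method": "servo_tool", "body": {
  "motion": [
    [[1, 0.5, 0.85, 0.2, 0], [1, 0.5, 0.85, 0.2, 0], [1, 0.5, 0.85, 0.2, 0], [1, 0.5, 0.85, 0, 0], [1, 0.5, 0.85, 0, 0], [1, 0.5, 0.85, 0, 0], [1, 0.5, 0.85, 0, 0], [1, 0.5, 0.85, 0, 0], [1, 0, 0, 0, 0], [1, 0, 0, 0, 0]]
  ]
}}

```text
t: 8.3
eef_pos: [0.5972, 0.0337, 0.2037]
tool_rot: [-0.0, 0.987, 0.162, -0.0]
contact_force: [0.3, -1.0, -1.2]
gripper_width: 1.003
grasp_force: 0.0
```

```bash
python3 - <<'E'
from h import *
o=bot.get_obs(); p,d,c=cam('wrist'); cv2.imwrite('pics/w4.png',p[...,::-1])
print(o['eef_pos'])
W=pts(d,c)
for x,y,h,R in [(.681,.058,.02,.03)]:
    m=(W[...,2]>h*.75)&(W[...,2]<.03)&(np.hypot(W[...,0]-x,W[...,1]-y)<R+.012); w=W[m]; print(m.sum(),cv2.minEnclosingCircle(w[:,:2].astype(np.float32)),np.percentile(w[:,2],[5,50,95]))
m=(W[...,2]>.028)&(W[...,0]>.6)&(W[...,2]<.1)&(np.hypot(W[...,0]-.681,W[...,1]-.058)<.2)
v,u=np.nonzero(m);w=W[m]; print('tall near', w.min(0),w.max(0))
E
```

```text
[0.59721484 0.03373014 0.20371881]
5758 ((0.6822901368141174, 0.05801454558968544), 0.03070881962776184) [0.01812764 0.01950535 0.02084728]
tall near [ 0.64256554 -0.0759336   0.02801463] [ 0.67885227 -0.04028893  0.07860003]
```

View pics/w4.png

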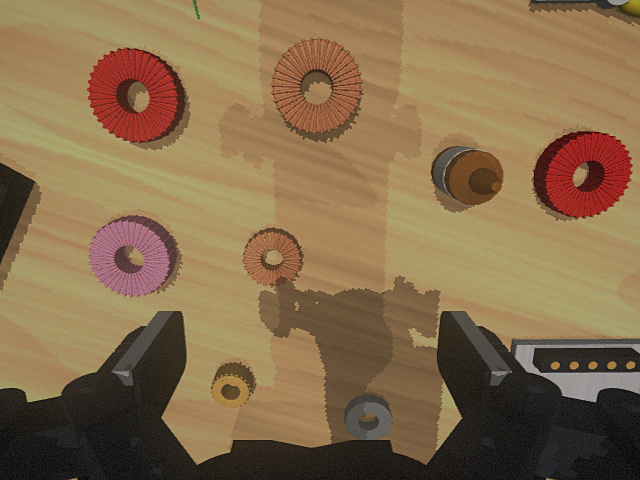

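Transformer at (317,87), measured (0.682,0.058); bottle at (470,175). I'll grasp it.

Emit:
{"method": "servo_tool", "body": {
  "motion": [
    [[1, 0.35, 0.1, -0.6, 0], [1, 0.35, 0.1, -0.6, 0], [1, 0.35, 0.1, -0.6, 0], [1, 0.35, 0.1, -0.6, 0], [1, 0.35, 0.1, -0.6, 0], [1, 0.35, 0.1, -0.6, 0], [1, 0.02, 0, -0.4, 0], [1, 0, 0, -0.25, 0], [1, 0, 0, -0.1, 0], [1, 0, 0, 0, 0], [0, 0, 0, 0, 0], [0, 0, 0, 0, 0], [0, 0, 0, 0, 0], [0, 0, 0, 0, 0], [0, 0, 0, 0, 0]]
  ],
  "newtons": 50
}}

```text
t: 9.85
eef_pos: [0.6822, 0.0564, 0.0327]
tool_rot: [0.0, 0.987, 0.16, 0.001]
contact_force: [-2.7, 0.2, 9.1]
gripper_width: 0.665
grasp_force: 51.2
```

Emit:
{"method": "servo_tool", "body": {
  "motion": [
    [[0, 0, 0, 0.5, 0], [0, 0, 0, 0.9, 0], [0, 0, 0, 0.9, 0], [0, 0, 0, 0.4, 0], [0, -0.5, -0.7, 0, 0], [0, -0.5, -0.75, 0, 0], [0, -0.5, -0.75, 0, 0], [0, -0.5, -0.75, 0, 0], [0, -0.5, -0.75, 0, 0], [0, -0.5, -0.75, 0, 0], [0, -0.5, -0.75, 0, 0], [0, -0.5, -0.75, 0, 0], [0, -0.5, -0.75, 0, 0], [0, -0.35, -0.7, 0, 0], [0, 0, 0, 0, 0], [0, 0, 0, 0, 0], [0, 0, 0, 0, 0]]
  ]
}}

```text
t: 11.55
eef_pos: [0.4879, -0.2388, 0.1383]
tool_rot: [-0.0, 0.987, 0.161, 0.0]
contact_force: [0.2, 0.3, -3.3]
gripper_width: 0.663
grasp_force: 54.1
```

```bash
python3 - <<'E'
from held import *
o=bot.get_obs(); p,d,c=cam('wrist'); cv2.imwrite('pics/w5.png',p[...,::-1])
t=o['eef_pos'];print(t,o['contact_force'],o['torque'])
held(p,d,c,t,t[2]-.03,t[2]+.01,.027)
E
```

```text
[ 0.48789609 -0.23875591  0.13832659] [ 0.19391694  0.25074551 -3.29296677] [ 0.01977574 -0.06124436 -0.03767259]
n 18726 top z 0.12571181452159103 a-extent of held part [-0.02809678  0.03109216] mid 0.0014976907557582783
```

View pics/w5.png

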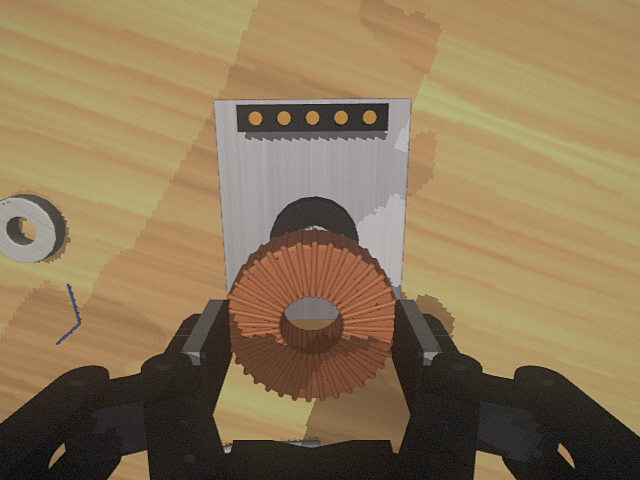

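The transformer is held flat at (312,315), with the pad behind it at (315,225). I'll lower it.

Emit:
{"method": "servo_tool", "body": {
  "motion": [
    [[0, -0.05, -0.05, 0, 0], [0, 0, 0, -0.5, 0], [0, 0, 0, -0.5, 0], [0, 0, 0, -0.4, 0], [0, 0, 0, -0.3, 0], [0, 0, 0, -0.2, 0], [0, 0, 0, -0.06, 0], [0, 0, 0, -0.03, 0], [0, 0, 0, 0, 0], [0, 0, 0, 0, 0]]
  ]
}}

```text
t: 12.6
eef_pos: [0.4859, -0.2422, 0.0595]
tool_rot: [0.0, 0.987, 0.16, 0.0]
contact_force: [0.4, 0.9, -2.5]
gripper_width: 0.666
grasp_force: 54.1
```

Emit:
{"method": "servo_tool", "body": {
  "motion": [
    [[0, 0, 0.02, -0.03, 0], [0, 0, 0, -0.03, 0], [0, 0, 0, -0.02, 0], [0, 0, 0, 0, 0], [0, 0, 0, 0, 0]]
  ]
}}

```text
t: 13.1
eef_pos: [0.4857, -0.2412, 0.0567]
tool_rot: [0.0, 0.987, 0.16, 0.0]
contact_force: [-3.0, 1.4, 8.0]
gripper_width: 0.664
grasp_force: 55.4
```

Emit:
{"method": "servo_tool", "body": {
  "motion": [
    [[0.72, 0, 0, 0, 0], [0.8, 0, 0, 0.02, 0], [1, 0, 0, 0.04, 0], [1, 0, 0, 0, 0], [1, 0, 0, 0.5, 0], [1, 0, 0, 1, 0], [1, 0, 0, 0.9, 0], [1, -0.6, 0, 0.6, 0], [1, -0.7, 0, 0, 0], [1, 0, 0, 0, 0], [1, 0, 0, 0, 0]]
  ]
}}

```text
t: 14.2
eef_pos: [0.4333, -0.2414, 0.1783]
tool_rot: [0.0, 0.987, 0.16, 0.0]
contact_force: [0.1, -0.7, -0.1]
gripper_width: 0.996
grasp_force: 0.0
```

```bash
cat > stack.py <<'E'
from h import *
import sys
def stack(fn,z,R):
    o=bot.get_obs(); p,d,c=cam('wrist'); cv2.imwrite(fn,p[...,::-1]); print(o['eef_pos'],o['contact_force'])
    W=pts(d,c); r=np.hypot(W[...,0]-.488,W[...,1]+.241)
    m=(np.abs(W[...,2]-z)<.004)&(r<R+.012)&((z>.05)|(r>.011)); w=W[m]; print('stack',m.sum(),cv2.minEnclosingCircle(w[:,:2].astype(np.float32)),np.percentile(w[:,2],[5,50,95]))
    for s,(x,y) in dict(E=(1,0),W=(-1,0),N=(0,1),S=(0,-1)).items():
        k=m&((W[...,0]-.488)*x+(W[...,1]+.241)*y>R*.5); print(s,round(float(np.median(W[k][:,2])),4),end=' ')
    print()
    for nm,x,y,h,RR in [('flange',.4367,-.0733,.012,.021),('nut',.434,.049,.02,.017)]:
        m=(W[...,2]>h*.75)&(W[...,2]<h+.01)&(np.hypot(W[...,0]-x,W[...,1]-y)<RR+.01)
        if m.sum()>200: print(nm,m.sum(),cv2.minEnclosingCircle(W[m][:,:2].astype(np.float32)))
E
python3 -c "
from stack import *; stack('pics/w6.png',.044,.03)"
```

```text
[ 0.43325717 -0.24139992  0.17828795] [ 0.10931118 -0.68736274 -0.09317697]
stack 7195 ((0.4869754910469055, -0.2416429966688156), 0.03073587454855442) [0.04215679 0.04347129 0.04473659]
E 0.0435 W 0.0434 N 0.0435 S 0.0434 
flange 2684 ((0.43677037954330444, -0.0738091841340065), 0.02111734449863434)
```

View pics/w6.png

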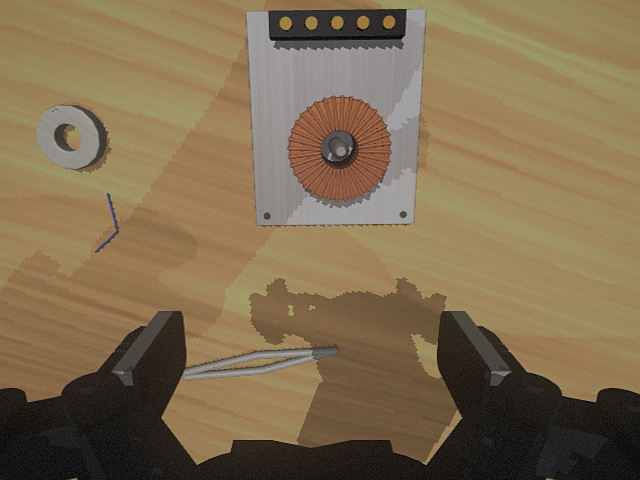

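The transformer lies flat and centred (340,148). Before taking the thin flange I'll check how far the fingertips reach, using the saved picture.

```bash
python3 - <<'E'
from h import *
f=dict(np.load('w2.npz')); W=pts(f['d'],f); f0=dict(np.load('w0.npz')); W0=pts(f0['d'],f0)
for n,w,z,box in [('52mm',W,.134,(290,360,210,242)),('52R',W,.134,(290,360,388,430)),('open',W0,.253,(305,390,120,188)),('openR',W0,.253,(305,390,435,510))]:
    a=w[box[0]:box[1],box[2]:box[3]].reshape(-1,3); a=a[np.abs(a[:,2]-z)<.05]; print(n,len(a),'z-tcp min', np.percentile(a[:,2]-z,[0.5,2,10]))
E
```

```text
52mm 1878 z-tcp min [-0.01769919 -0.01594355 -0.01383578]
52R 2241 z-tcp min [-0.01579043 -0.01364853 -0.00902659]
open 4391 z-tcp min [-0.00911296 -0.00784612 -0.00334613]
openR 4640 z-tcp min [-0.00913696 -0.00771851 -0.00303552]
```

Fingertips lie 9 mm ahead of the TCP when open and about 18 mm ahead at a 52 mm opening, so I can go lower for the flange.

Emit:
{"method": "servo_tool", "body": {
  "motion": [
    [[1, 0.02, 0.84, -0.3, 0], [1, 0.02, 0.84, -0.5, 0], [1, 0.02, 0.84, -0.6, 0], [1, 0.02, 0.84, -0.6, 0], [1, 0.01, 0.84, -0.6, 0], [1, 0, 0, -0.6, 0], [1, 0, 0, -0.4, 0], [1, 0, 0, -0.2, 0], [1, 0, 0, -0.1, 0], [1, 0, 0, 0, 0], [0, 0, 0, 0, 0], [0, 0, 0, 0, 0], [0, 0, 0, 0, 0], [0, 0, 0, 0, 0], [0, 0, 0, 0, 0], [0, 0, 0, 0, 0]]
  ],
  "newtons": 30
}}

```text
t: 15.85
eef_pos: [0.4375, -0.0734, 0.023]
tool_rot: [0.0, 0.987, 0.16, 0.001]
contact_force: [-1.3, 0.1, 8.8]
gripper_width: 0.474
grasp_force: 29.2
```

Emit:
{"method": "servo_tool", "body": {
  "motion": [
    [[0, 0, 0, 0.5, 0], [0, 0, 0, 0.9, 0], [0, 0, 0, 0.9, 0], [0, 0, 0, 0.45, 0], [0, 0.21, -0.7, 0, 0], [0, 0.21, -0.7, 0, 0], [0, 0.21, -0.7, 0, 0], [0, 0.21, -0.7, 0, 0], [0, 0.21, -0.7, 0, 0], [0, 0.21, -0.68, 0, 0], [0, 0, 0, 0, 0], [0, 0, 0, 0, 0], [0, 0, 0, 0, 0]]
  ]
}}

```text
t: 17.15
eef_pos: [0.4871, -0.2393, 0.132]
tool_rot: [-0.0, 0.987, 0.161, -0.0]
contact_force: [0.7, 0.9, -0.1]
gripper_width: 0.478
grasp_force: 30.6
```

```bash
python3 - <<'E'
from held import *
o=bot.get_obs(); p,d,c=cam('wrist'); cv2.imwrite('pics/w7.png',p[...,::-1])
t=o['eef_pos'];print(t,o['contact_force'],o['gripper_width'])
held(p,d,c,t,t[2]-.03,t[2]-.003,.018)
E
```

```text
[ 0.48713012 -0.23927698  0.13204394] [ 0.70564112  0.88143812 -0.11535059] 0.4781283137973048
n 8633 top z 0.12069352393467161 a-extent of held part [-0.020394    0.01994127] mid -0.0002263628501907155
```

View pics/w7.png

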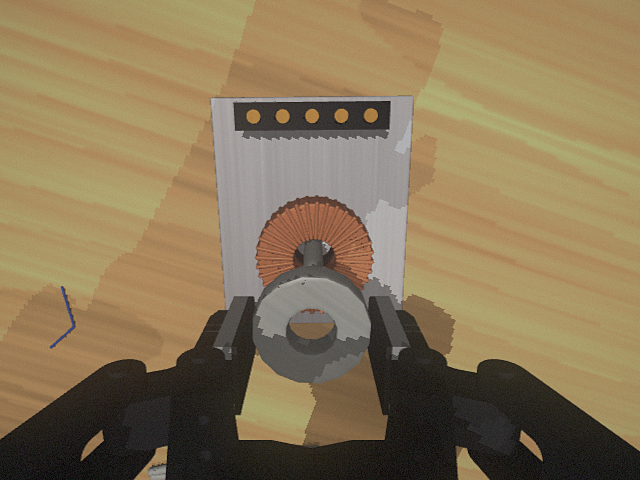

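Flange held level at (312,323), just in front of the stud. I'll lower it in two stages.

Emit:
{"method": "servo_tool", "body": {
  "motion": [
    [[0, 0.03, 0, 0, 0], [0, 0, 0, -0.2, 0], [0, 0, 0, -0.2, 0], [0, 0, 0, 0, 0], [0, 0, 0, 0, 0]]
  ]
}}

```text
t: 17.7
eef_pos: [0.4884, -0.2402, 0.1156]
tool_rot: [-0.0, 0.987, 0.16, -0.0]
contact_force: [0.7, -1.0, -1.1]
gripper_width: 0.474
grasp_force: 30.6
```

Emit:
{"method": "servo_tool", "body": {
  "motion": [
    [[0, 0, 0, -0.3, 0], [0, 0, 0, -0.3, 0], [0, 0, 0, -0.3, 0], [0, 0, 0, -0.2, 0], [0, 0, 0, -0.05, 0], [0, 0, 0, 0, 0], [0, 0, 0, -0.04, 0], [0, 0, 0, -0.02, 0], [0, 0, 0, 0, 0]]
  ]
}}

```text
t: 18.6
eef_pos: [0.4888, -0.2405, 0.0679]
tool_rot: [0.0, 0.987, 0.16, 0.0]
contact_force: [0.3, 0.0, -0.1]
gripper_width: 0.474
grasp_force: 30.6
```

Emit:
{"method": "servo_tool", "body": {
  "motion": [
    [[0, 0, 0, -0.03, 0], [0, 0, 0, 0, 0], [0.53, 0, 0, 0, 0], [0.6, 0, 0, 0.02, 0], [1, 0, 0, 0.03, 0], [1, 0, 0, 0, 0], [1, 0, 0, 0.4, 0], [1, 0, 0, 0.9, 0], [1, -0.3, 0, 0.9, 0], [1, -0.6, 0, 0.6, 0], [1, -0.5, 0, 0, 0], [1, 0, 0, 0, 0], [1, 0, 0, 0, 0]]
  ]
}}

```text
t: 19.9
eef_pos: [0.4328, -0.2405, 0.1806]
tool_rot: [0.0, 0.987, 0.16, 0.0]
contact_force: [-0.1, 1.1, 0.2]
gripper_width: 0.998
grasp_force: 0.0
```

```bash
python3 -c "
from stack import *; stack('pics/w8.png',.056,.021)"
```

```text
[ 0.43281899 -0.24046337  0.18055192] [-0.09705637  1.05568628  0.23780752]
stack 3628 ((0.4886365532875061, -0.2415062040090561), 0.021006423979997635) [0.05374482 0.05511865 0.05634223]
E 0.0551 W 0.0551 N 0.0552 S 0.0551
```

View pics/w8.png

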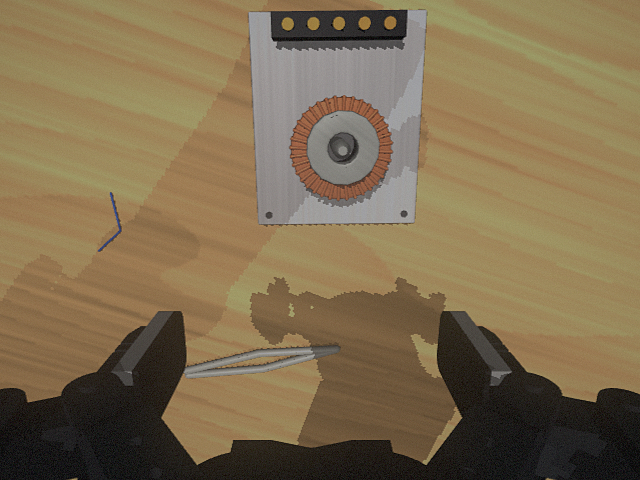

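The flange is flat and centred at (343,148). Now the nut.

Emit:
{"method": "servo_tool", "body": {
  "motion": [
    [[1, 0.02, 0.8, 0, 0], [1, 0, 0.9, 0, 0], [1, 0, 0.9, 0, 0], [1, 0, 0.9, -0.2, 0], [1, 0, 0.9, -0.4, 0], [1, 0, 0.9, -0.5, 0], [1, 0, 0.9, -0.5, 0], [1, 0, 0.9, -0.5, 0], [1, 0, 0.14, -0.5, 0], [1, 0, 0, -0.5, 0], [1, 0, 0, -0.4, 0], [1, 0, 0, -0.25, 0], [1, 0, 0, -0.1, 0], [1, 0, 0, 0, 0], [1, 0, 0, 0, 0]]
  ]
}}

```text
t: 21.45
eef_pos: [0.434, 0.0494, 0.0269]
tool_rot: [-0.0, 0.987, 0.16, 0.0]
contact_force: [0.0, 0.1, 0.4]
gripper_width: 0.998
grasp_force: 0.0
```

Emit:
{"method": "servo_tool", "body": {
  "motion": [
    [[0, 0, 0, 0, 0], [0, 0, 0, 0, 0], [0, 0, 0, 0, 0], [0, 0, 0, 0, 0], [0, 0, 0, 0, 0], [0, 0, 0, 0, 0], [0, 0, 0, 0, 0], [0, 0, 0, 0, 0]]
  ],
  "newtons": 30
}}

```text
t: 22.25
eef_pos: [0.4337, 0.0491, 0.027]
tool_rot: [0.0, 0.987, 0.16, 0.0]
contact_force: [-1.4, -1.6, 7.2]
gripper_width: 0.36
grasp_force: 29.2
```

Emit:
{"method": "servo_tool", "body": {
  "motion": [
    [[0, 0, 0, 0.5, 0], [0, 0, 0, 0.9, 0], [0, 0, 0, 0.9, 0], [0, 0, 0, 0.5, 0], [0, 0.15, -0.7, 0, 0], [0, 0.15, -0.85, 0, 0], [0, 0.15, -0.85, 0, 0], [0, 0.15, -0.85, 0, 0], [0, 0.15, -0.85, 0, 0], [0, 0.15, -0.85, 0, 0], [0, 0.15, -0.85, 0, 0], [0, 0.15, -0.8, 0, 0], [0, 0.15, -0.64, 0, 0], [0, 0, 0, 0, 0], [0, 0, 0, 0, 0], [0, 0, 0, 0, 0], [0, 0, 0, 0, 0]]
  ]
}}

```text
t: 23.95
eef_pos: [0.4874, -0.239, 0.1385]
tool_rot: [-0.0, 0.987, 0.161, -0.0]
contact_force: [0.1, -0.3, 0.4]
gripper_width: 0.358
grasp_force: 30.1
```

```bash
python3 - <<'E'
from held import *
o=bot.get_obs(); p,d,c=cam('wrist'); cv2.imwrite('pics/w9.png',p[...,::-1])
t=o['eef_pos'];print(t,o['contact_force'],o['gripper_width'])
held(p,d,c,t,t[2]-.03,t[2]-.001,.013)
E
```

```text
[ 0.48740778 -0.23897599  0.13851428] [ 0.12758336 -0.25408372  0.41817484] 0.35818569017444685
n 5206 top z 0.13101553628720614 a-extent of held part [-0.01581223  0.01682244] mid 0.0005051076565827182
```

View pics/w9.png

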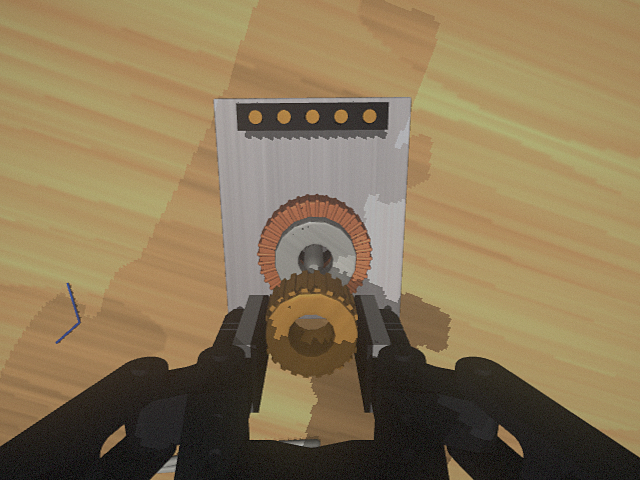

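Nut held upright at (312,335), flange and stud behind it at (315,255).

Emit:
{"method": "servo_tool", "body": {
  "motion": [
    [[0, 0, 0, -0.3, 0], [0, 0, 0, -0.3, 0], [0, 0, 0, -0.2, 0], [0, 0, 0, 0, 0], [0, 0, 0, 0, 0], [0, 0, 0, 0, 0]]
  ]
}}

```text
t: 24.6
eef_pos: [0.4878, -0.2404, 0.1067]
tool_rot: [0.0, 0.987, 0.16, 0.0]
contact_force: [0.6, 0.0, -0.6]
gripper_width: 0.356
grasp_force: 30.1
```

Emit:
{"method": "servo_tool", "body": {
  "motion": [
    [[0, 0, 0, -0.15, 0], [0, 0, 0, -0.15, 0], [0, 0, 0, -0.12, 0], [0, 0, 0, -0.08, 0], [0, 0, 0, -0.04, 0], [0, 0, 0, -0.02, 0], [0, 0, 0, -0.02, 0], [0, 0, 0, 0, 0], [0, 0, 0, 0, 0]]
  ]
}}

```text
t: 25.5
eef_pos: [0.4876, -0.2404, 0.0834]
tool_rot: [0.0, 0.987, 0.16, 0.0]
contact_force: [0.0, 0.5, -0.3]
gripper_width: 0.357
grasp_force: 30.1
```

Emit:
{"method": "servo_tool", "body": {
  "motion": [
    [[0, 0, 0, -0.02, 0], [0, 0, 0, 0, 0], [0.42, 0, 0, 0, 0], [0.5, 0, 0, 0.02, 0], [1, 0, 0, 0.03, 0], [1, 0, 0, 0, 0], [1, 0, 0, 0.4, 0], [1, 0, 0, 0.9, 0], [1, -0.3, 0, 0.9, 0], [1, -0.6, 0, 0.3, 0], [1, -0.5, 0, 0, 0], [1, 0, 0, 0, 0], [1, 0, 0, 0, 0]]
  ]
}}

```text
t: 26.8
eef_pos: [0.4316, -0.2405, 0.1847]
tool_rot: [0.0, 0.987, 0.16, 0.0]
contact_force: [0.3, -0.0, 0.2]
gripper_width: 0.999
grasp_force: 0.0
```

```bash
python3 -c "
from stack import *; stack('pics/w10.png',.076,.016)"
```

```text
[ 0.43164261 -0.240518    0.18465916] [ 0.32778472 -0.0019667   0.21846539]
stack 2404 ((0.4880256950855255, -0.24114269018173218), 0.0169439148157835) [0.07334832 0.07498802 0.07621367]
E 0.075 W 0.0749 N 0.075 S 0.0749
```

View pics/w10.png

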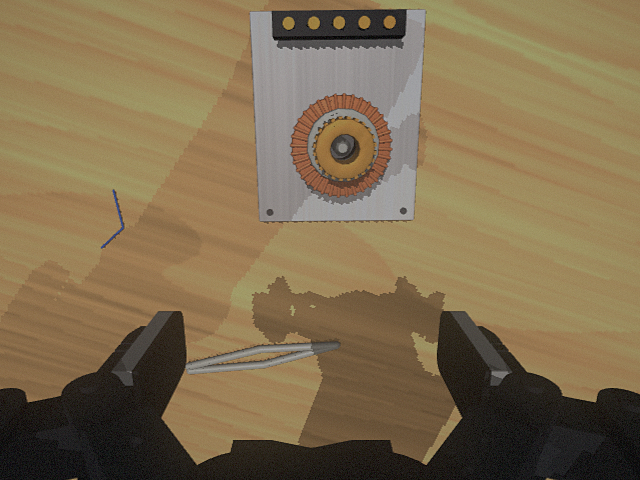

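The nut sits flat on the flange with the stud showing in its hole at (344,148). The stack is complete, so I'll hand it in.

```bash
python3 -c "
from station import bot; print(bot.hand_in())"
```

```text
the job is handed in; nothing more can be done
None
```

The job is handed in at about 27 s of robot time: pad, large transformer, steel disc and brass nut are stacked flat on the stud in that order, and I never touched the spare transformer or the flux bottle.

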